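# Razor cases back in their rack slots

### The arm

A 7-joint arm with a two-finger parallel gripper is mounted at the origin on the work surface. World frame = base frame: x ahead of the robot, y to its left, z up, the work surface at z = 0. Lengths are in m, angles in rad, forces in N, time in s.
With the tool pointing down it reaches from about 0.4 to 0.875 m from the base axis. Payload 19.3 kg.
Tool frame: the origin (TCP) lies at the very end of the fingers, on their centre line; the grasp point (between the pads) lies bot.pinch_z behind it (bot.pinch_z is the distance from the TCP to the grasp point, in m); z points along the fingers, y is the line along which they close (so a half turn about z gives the same grasp; the last joint's range is limited). The gripper opens to 85 mm and grips with 20 to 120 N. Pads are 22 mm wide; open, the fingers measure 114 mm over their backs; the gripper's body (76 mm by 85 mm) begins 54 mm behind the grasp point. The pads swing forward as they close: fully open they stand 13 mm farther back than shut.
Start: joints at [1.161, 0.521, -0.036, 1.599, 0.021, 1.021, -0.113], TCP at [0.208, -0.589, 0.231] pointing down, gripper open.
Joint ranges: [-2.91, 2.91], [-0.3, 2.13], [-1.5, 1.42], [0.17, 2.43], [-1.26, 4.41], [0.16, 1.93], [-2.52, 2.52]. Speed limits (rad/s): [1.89, 1.89, 2.39, 2.39, 3.01, 3.01, 3.01].

### API

Orientations are given as [roll, pitch, yaw] about the fixed x, y, z axes, in that order (R = Rz(yaw) Ry(pitch) Rx(roll)).
In Python, from workcell import bot, grab_frame, ticket gives the robot as it stands.
- The arm moves only by the tool arm_command, never from a script. Its argument "commands" is a list of rows, each a list of 3 entries, a list of its own where there are three numbers: the shift along the world's x, y, z in mm, then the turn about the world's z in rad, then the gripper command: -1 is fully open, 1 is shut, values between are in proportion. In form: [[[tx, ty, tz], roll, fingers], ...]. A call has 1 to 20 rows; each row shifts and turns the commanded pose from where the row before left it; what a row does not reach is not made up. A row lasts 1/10 s, in which the tool goes at most 50 mm and 8.59 degrees, less where a joint would pass 70% of its speed; a pose out of reach is approached as far as the arm can. A call with a gripper value outside its range is refused whole. The fingers move at their own pace and stop on an object; "newtons" is the grip in N (left out, the last holds). Time passes only in rows, so rows that do not move let the fingers close. It gives the time, the measured TCP pose, the force, the opening and the grip force at its end, in the units of the state.
- bot.observe(): the state, without advancing time (a new reading comes with each control period).
- grab_frame(name): name is "scene" or "top" or "wrist"; returns a dict with "image" (384x512x3 uint8, red, green, blue), "vertical_fov" (degrees; the focal length in pixels is half the picture's height over the tangent of half this angle, whatever the lens; pixels are square), "cx", "cy" (the principal point, pixels), "R" (3x3) and "t" (3): a world point X has camera coordinates R X + t. Camera axes: x right, y down, z forward; pixel columns grow to the right and rows downward; lengths in m; the calibration is good to about 2 mm. A picture is of the moment at which its call begins. There is no depth.
- ticket.job_done(): hands the job in; it is judged then, once.
The state is a dict: "clock": time; "qpos": joint angles; "qd": joint speeds; "joint_efforts": joint torques, N m; "position": TCP position; "tool_rot": TCP orientation; "force": force on the tool from outside, world axes, zero at the start; "moment": the same for the moment, N m; "grip_width": finger opening in m; "finger_force": force on a finger pad.
Only numpy, scipy, OpenCV 4.12 (cv2) and the standard library are available. Lean on these libraries where they do the work, as an engineer would, in place of code of your own. Each camera call takes 0.05 s, during which the arm holds its last target. There are 200 camera calls.

### The job

Tidy the shower shelf: put the three closed razor cases back in the rack, each in the middle of the slot whose liner is the case's own colour, lying flat, lid up, along the slot (either end first). Set each one down rather than drop it, and leave the tweezer tin in its slot and the soap saver, jar and pump bottle where they stand.

Things in the scene. Friction and masses are not known exactly. Their poses are not given: they have to be found in the camera images.
- case_red_center (a point): Centre (half-way up) of the closed coral-red plastic razor case: a rounded box 140 mm long (its x), 44 mm wide (its y), 26 mm high (z up; the point is 13 mm above its underside), 50 to 105 g, pale razor-shaped relief on the lid. Starts lid up, flat on the quartz shelf (z = 0), before or beside the rack. Straight sides; grip it across the 44 mm width at the middle.
- case_yellow_center (a point): Centre (half-way up) of the closed yellow plastic razor case: a rounded box 140 mm long (its x), 44 mm wide (its y), 26 mm high (z up; the point is 13 mm above its underside), 50 to 105 g, pale razor-shaped relief on the lid. Starts lid up, flat on the quartz shelf (z = 0), before or beside the rack. Straight sides; grip it across the 44 mm width at the middle.
- case_green_center (a point): Centre (half-way up) of the closed dark green plastic razor case: a rounded box 140 mm long (its x), 44 mm wide (its y), 26 mm high (z up; the point is 13 mm above its underside), 50 to 105 g, pale razor-shaped relief on the lid. Starts lid up, flat on the quartz shelf (z = 0), before or beside the rack. Straight sides; grip it across the 44 mm width at the middle.
- slot_red: Fixed, empty rack slot with coral-red ribbed liner: white trough, inside 160 mm (its x) by 60 mm (its y), walls 4 mm. Origin: middle of its underside, 8 mm above the shelf; a case lies on the liner 5 mm above the origin. Lips at the ends and corners rise 14 mm above the origin; the middle 80 mm of each long side has no lip, so fingers can go down there to liner level.
- slot_yellow: Fixed, empty rack slot with yellow ribbed liner: white trough, inside 160 mm (its x) by 60 mm (its y), walls 4 mm. Origin: middle of its underside, 8 mm above the shelf; a case lies on the liner 5 mm above the origin. Lips at the ends and corners rise 14 mm above the origin; the middle 80 mm of each long side has no lip, so fingers can go down there to liner level.
- slot_green: Fixed, empty rack slot with dark green ribbed liner: white trough, inside 160 mm (its x) by 60 mm (its y), walls 4 mm. Origin: middle of its underside, 8 mm above the shelf; a case lies on the liner 5 mm above the origin. Lips at the ends and corners rise 14 mm above the origin; the middle 80 mm of each long side has no lip, so fingers can go down there to liner level.
- tin_center (a point): Bystander: centre of the steel tweezer tin, 101 mm (x) x 39 mm (y) x 16 mm high, loose, lying in the rack's fourth slot (grey liner, same shape). The four slots lie side by side in any order, parallel, 84 mm between centres, on a steel carrier 176 x 346 mm that has a thin wire rail along its far edge, 37 mm above the shelf.
- soap_center (a point): Bystander: centre of the blue silicone soap saver with a cream bar of soap on it, 112 mm (x) x 78 mm (y) x 33 mm high together, loose on the shelf among the razor cases. The point is 16.5 mm above the shelf.
- jar_center (a point): Bystander: centre of the clear glass apothecary jar with steel twist cap and cotton rounds inside, 74 mm across, 129 mm high, loose, standing on the shelf to the left or right of the rack. The point is 62 mm above the shelf.
- pump_center (a point): Bystander: centre of the amber pump bottle with a white label, 62 mm across, 162 mm high, loose, standing on the shelf on the other side of the rack from the jar. The point is 80 mm above the shelf.
Not all that is in view belongs to the job. What is shaped like the part that bears case_yellow_center but purple is not meant.

How it is judged:
By the outcome, as a careful person would: the job done as asked, in the order asked, and still so for the second after the job is handed in, with the robot touching nothing.
It also fails if it takes over 77 s, if anything falls off the work surface, if the arm or the gripper's body presses on something with over 40 N, if the wrist force passes 120 N, or if a joint passes its speed limit or range.

## Working session

There is one attempt and no reset: what is moved stays moved. The work goes in short steps, Python scripts to look and compute and a tool call to move; the robot and the scene stay as the last step left them, time stands still between calls to the robot, and variables do not carry over. Pictures are saved under pics/ and viewed, at most 14 in all, crops included, and the job is handed in when it is done.

Besides the shell and the picture viewer there is one more tool, called after ">>>" in YAML: its name, and indented under it one key for each argument. arm_command: Moves the arm, as the interface text tells. Its arguments: {"type":"object","properties":{"commands":{"type":"array"},"newtons":{"type":"number"}},"required":["commands"]}

```bash
mkdir -p pics; cat > h.py <<'E'
import numpy as np, cv2, pickle
from workcell import bot, grab_frame, ticket
def snap(n,fn):
    f=grab_frame(n); cv2.imwrite(f'pics/{fn}.png',f['image'][...,::-1]); pickle.dump(f,open(f'pics/{fn}.pkl','wb')); return f
def load(fn): return pickle.load(open(f'pics/{fn}.pkl','rb'))
def ray(f,u,v):
    F=f['image'].shape[0]/2/np.tan(np.radians(f['vertical_fov'])/2)
    d=f['R'].T@np.array([(u-f['cx'])/F,(v-f['cy'])/F,1]); return -f['R'].T@f['t'],d
def atz(f,u,v,z):
    o,d=ray(f,u,v); return o+d*(z-o[2])/d[2]
def tri(f,p,g,q):
    o,d=ray(f,*p);e,k=ray(g,*q); A=np.c_[d,-k]; s=np.linalg.lstsq(A,e-o,rcond=None)[0]
    a=o+s[0]*d;b=e+s[1]*k; return (a+b)/2,np.linalg.norm(a-b)
def proj(f,X):
    F=f['image'].shape[0]/2/np.tan(np.radians(f['vertical_fov'])/2)
    c=f['R']@np.array(X)+f['t']; return f['cx']+F*c[0]/c[2],f['cy']+F*c[1]/c[2]
E
python3 - <<'E'
from h import *
fs=[snap(n,n+'0') for n in('scene','top')]
s=bot.observe();print({k:np.round(v,3) for k,v in s.items()},bot.pinch_z)
for n in('scene0','top0'):
    f=load(n);im=cv2.imread(f'pics/{n}.png');cv2.imwrite(f'pics/{n}_b.png',cv2.resize(im,(800,600),interpolation=cv2.INTER_CUBIC)); print(-f['R'].T@f['t'],f['vertical_fov'])
E
```

```text
{'clock': np.float64(0.1), 'qpos': array([ 1.161,  0.522, -0.036,  1.6  ,  0.021,  1.021, -0.113]), 'qd': array([-0.001, -0.001, -0.001, -0.001,  0.   , -0.001, -0.001]), 'joint_efforts': array([ 4.0000e-03, -9.2848e+01,  1.9840e+00, -3.7053e+01,  1.8000e-02,
        5.0000e-03, -0.0000e+00]), 'position': array([ 0.208, -0.589,  0.231]), 'tool_rot': array([-3.141,  0.   ,  0.34 ]), 'force': array([-0.455,  0.596, -0.518]), 'moment': array([ 0.025, -0.05 ,  0.007]), 'finger_force': np.float64(0.0), 'grip_width': np.float64(0.085)} 0.0187
[ 1.05853017 -0.98299591  0.94751025] 48.79945448407954
[0.23644788 0.05856716 1.21271458] 54.97056468677863
```

View pics/scene0_b.png

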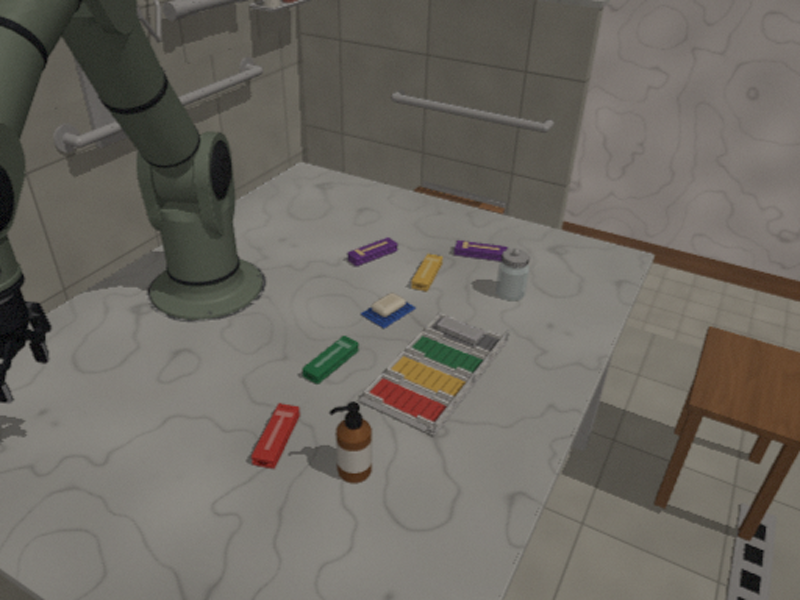

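View pics/top0_b.png

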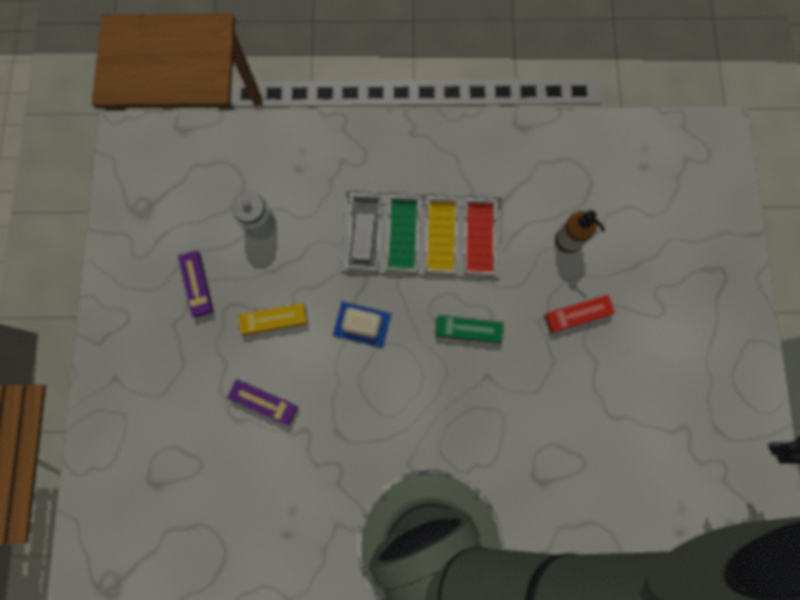

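The top view (at 800×600) shows the yellow case at (273,320), the green case at (470,329) and the red case at (580,314). The two purple look-alikes are at (262,402) and (196,283), and are not meant. The slots, left to right, are grey with the tin (365,232), green (403,234), yellow (441,236) and red (480,237). The soap is at (362,323), the jar at (252,212) and the pump at (575,232). The cases and liners share colours, so I'll separate them by position.

```bash
cat >> h.py <<'E'
H={'red':[(0,8),(172,180)],'yellow':[(18,32)],'green':[(55,85)]}
def blobs(f,col,amin=60):
    hsv=cv2.cvtColor(np.ascontiguousarray(f['image']),cv2.COLOR_RGB2HSV)
    m=sum(cv2.inRange(hsv,(a,120,50),(b,255,255)) for a,b in H[col]).astype(np.uint8)
    m=cv2.morphologyEx(m,cv2.MORPH_CLOSE,np.ones((7,7)))
    c,_=cv2.findContours(m,cv2.RETR_EXTERNAL,cv2.CHAIN_APPROX_NONE)
    return [x for x in c if cv2.contourArea(x)>amin]
def rect(f,c,z):
    p=np.array([atz(f,u,v,z)[:2] for u,v in c[:,0]],np.float32)
    (x,y),(w,h),a=cv2.minAreaRect(p)
    if w<h: w,h,a=h,w,a+90
    return x,y,w,h,(a+90)%180-90
E
python3 - <<'E'
from h import *
for n in('top0','scene0'):
    f=load(n)
    for c in H:
        for b in blobs(f,c):
            M=cv2.moments(b);u,v=M['m10']/M['m00'],M['m01']/M['m00']
            print(n,c,np.round((u,v),1),cv2.contourArea(b),'z.026',np.round(rect(f,b,.026),3),'z.013',np.round(rect(f,b,.013),3))
    im=cv2.imread(f'pics/{n}.png')
f=load('top0')['image'][100:270,105:405,::-1]; cv2.imwrite('pics/crop.png',cv2.resize(f,(800,453),interpolation=cv2.INTER_CUBIC))
E
```

```text
top0 red [370.6 200.5] 508.0 z.026 [ 4.6100e-01 -3.2000e-01  1.4100e-01  4.3000e-02 -7.3737e+01] z.013 [ 4.6400e-01 -3.2400e-01  1.4300e-01  4.4000e-02 -7.3737e+01]
top0 red [306.8 151.4] 660.0 z.026 [ 0.631 -0.118  0.152  0.054 -1.751] z.013 [ 0.635 -0.12   0.154  0.055 -1.751]
top0 yellow [174.  203.9] 530.5 z.026 [ 4.5400e-01  3.2300e-01  1.3900e-01  4.6000e-02 -8.0053e+01] z.013 [ 4.5600e-01  3.2600e-01  1.4100e-01  4.7000e-02 -8.0053e+01]
top0 yellow [282.1 150.7] 674.5 z.026 [ 0.635 -0.032  0.152  0.057 -1.468] z.013 [ 0.639 -0.033  0.154  0.057 -1.468]
top0 green [300.1 210.4] 442.0 z.026 [ 4.3000e-01 -8.8000e-02  1.3300e-01  4.0000e-02  8.3551e+01] z.013 [ 4.3200e-01 -8.9000e-02  1.3400e-01  4.0000e-02  8.3551e+01]
top0 green [257.4 149.4] 568.5 z.026 [ 0.64   0.05   0.148  0.05  -2.697] z.013 [ 0.645  0.05   0.15   0.051 -2.697]
scene0 red [176.  278.8] 626.0 z.026 [ 4.6800e-01 -3.3200e-01  1.5400e-01  5.0000e-02 -7.3489e+01] z.013 [ 4.6000e-01 -3.2300e-01  1.5600e-01  5.1000e-02 -7.3489e+01]
scene0 red [260.6 255.9] 531.5 z.026 [ 0.635 -0.132  0.147  0.057 -3.08 ] z.013 [ 0.629 -0.12   0.149  0.058 -3.08 ]
scene0 yellow [273.6 240.7] 456.0 z.026 [ 0.639 -0.049  0.147  0.056 -2.865] z.013 [ 0.633 -0.036  0.15   0.057 -2.865]
scene0 yellow [272.9 174. ] 234.0 z.026 [ 4.6000e-01  3.0800e-01  1.6600e-01  4.8000e-02 -7.9636e+01] z.013 [ 4.5200e-01  3.2600e-01  1.6800e-01  4.9000e-02 -7.9636e+01]
scene0 green [285.5 226.4] 330.0 z.026 [ 0.643  0.034  0.143  0.051 -3.107] z.013 [ 0.637  0.048  0.145  0.052 -3.107]
scene0 green [210.8 230.1] 415.5 z.026 [ 4.3700e-01 -1.0200e-01  1.5100e-01  5.4000e-02  8.3247e+01] z.013 [ 4.2900e-01 -8.9000e-02  1.5300e-01  5.4000e-02  8.3247e+01]
```

View pics/crop.png

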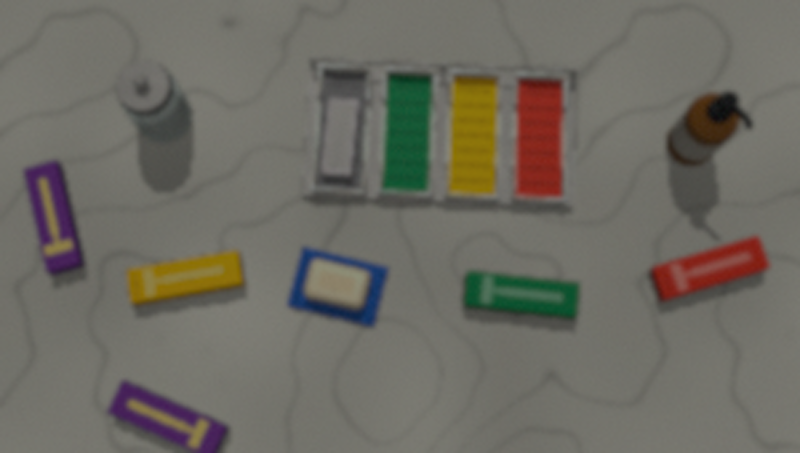

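The crop confirms the choices: the red, green and yellow cases sit in front of the rack, and the purple ones stay put. The two views agree on positions to about 4 mm at mid-height, and the slot pitch comes out at 84 mm. I'll go above the red case.

>>> arm_command:
  commands:
    - [[21, 22, -3], 0.126, -0.5]
    - [[21, 22, -3], 0.126, -0.5]
    - [[21, 22, -3], 0.126, -0.5]
    - [[21, 22, -3], 0.126, -0.5]
    - [[21, 22, -3], 0.126, -0.5]
    - [[21, 22, -3], 0.126, -0.5]
    - [[21, 22, -3], 0.126, -0.5]
    - [[21, 22, -3], 0.126, -0.5]
    - [[21, 22, -3], 0.126, -0.5]
    - [[21, 22, -3], 0.126, -0.5]
    - [[21, 22, -3], 0.126, -0.5]
    - [[21, 22, -3], 0.126, -0.5]
    - [[0, 0, 0], 0, -0.5]
    - [[0, 0, 0], 0, -0.5]
  newtons: 40

```text
clock: 1.5
position: [0.4602, -0.325, 0.195]
tool_rot: [-3.141, -0.001, 1.852]
force: [-1.0, -0.2, 0.4]
grip_width: 0.064
finger_force: 0.0
```

```bash
cat >> h.py <<'E'
def st():
    s=bot.observe();print({k:np.round(s[k],4).tolist() for k in('clock','position','tool_rot','grip_width','finger_force','force','qpos')});return s
def meas(n,fn,col,zs):
    f=snap(n,fn)
    for b in blobs(f,col,100):
        for z in zs: print(n,col,z,np.round(rect(f,b,z),4),cv2.boundingRect(b))
E
python3 - <<'E'
from h import *
st(); meas('wrist','w1','red',(.013,.026))
E
```

```text
{'clock': 1.5, 'position': [0.4602, -0.325, 0.195], 'tool_rot': [-3.1411, -0.0006, 1.8517], 'grip_width': 0.064, 'finger_force': 0.0, 'force': [-0.9717, -0.214, 0.3589], 'qpos': [0.8437, 0.4992, -0.4614, 1.7844, 0.2707, 0.9216, 0.5466]}
wrist red 0.013 [ 4.63600e-01 -3.25200e-01  1.45500e-01  4.51000e-02 -7.37598e+01] (231, 101, 43, 128)
wrist red 0.026 [ 4.62700e-01 -3.22100e-01  1.39600e-01  4.33000e-02 -7.37598e+01] (231, 101, 43, 128)
wrist red 0.013 [ 0.6206 -0.1236  0.127   0.0507 -3.0001] (398, 0, 114, 64)
wrist red 0.026 [ 0.6133 -0.1286  0.1219  0.0487 -3.0001] (398, 0, 114, 64)
```

View pics/w1.png

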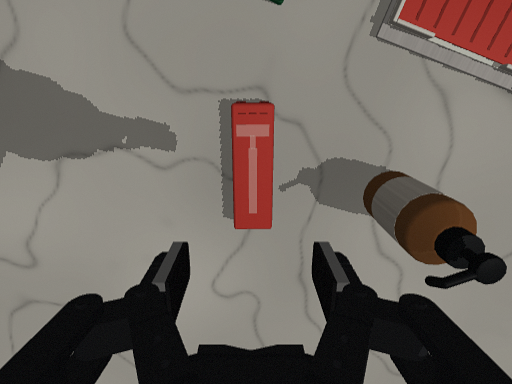

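The wrist view shows the red case at (252,165), with the pump well clear at about (400,210). At z=26 mm its size measures 140×43 mm, so that height checks out.

>>> arm_command:
  commands:
    - [[2.5, 3, -20], 0, -0.5]
    - [[0, 0, -30], 0, -0.5]
    - [[0, 0, -30], 0, -0.5]
    - [[0, 0, -30], 0, -0.5]
    - [[0, 0, -30], 0, -0.5]
    - [[0, 0, -20], 0, -0.5]
    - [[0, 0, -16], 0, -0.5]
    - [[0, 0, -10], 0, -0.5]
    - [[0, 0, -5], 0, -0.5]
    - [[0, 0, 0], 0, -0.5]
    - [[0, 0, 0], 0, 1]
    - [[0, 0, 0], 0, 1]
    - [[0, 0, 0], 0, 1]
    - [[0, 0, 0], 0, 1]
    - [[0, 0, 0], 0, 1]
  newtons: 40

```text
clock: 3.05
position: [0.4632, -0.3226, 0.0052]
tool_rot: [3.141, 0.001, 1.852]
force: [-1.9, 1.2, 7.1]
grip_width: 0.0432
finger_force: 41.5
```

>>> arm_command:
  commands:
    - [[0, 0, 15], 0, 1]
    - [[0, 0, 30], 0, 1]
    - [[0, 0, 40], 0, 1]
    - [[0, 0, 40], 0, 1]
    - [[0, 0, 30], 0, 1]
    - [[0, 22.5, 0], 0.138, 1]
    - [[0, 22.5, 0], 0.138, 1]
    - [[0, 22.5, 0], 0.138, 1]
    - [[0, 22.5, 0], 0.138, 1]
    - [[0, 22.5, 0], 0.138, 1]
    - [[0, 22.5, 0], 0.138, 1]
    - [[0, 22.5, 0], 0.138, 1]
    - [[0, 22.5, 0], 0.138, 1]
    - [[0, 22.5, 0], 0.138, 1]
    - [[20, 0, 0], 0, 1]
    - [[20, 0, 0], 0, 1]
    - [[20, 0, 0], 0, 1]
    - [[20, 0, 0], 0, 1]
    - [[20, 0, 0], 0, 1]
    - [[0, 0, 0], 0, 1]

```text
clock: 5.05
position: [0.5646, -0.1195, 0.1604]
tool_rot: [3.141, 0.002, 3.094]
force: [-1.7, 0.2, -0.4]
grip_width: 0.0433
finger_force: 40.8
```

```bash
python3 - <<'E'
from h import *
st()
f=snap('wrist','w2'); print(-f['R'].T@f['t'])
for c in H:
  for b in blobs(f,c,100): print(c,[np.round(rect(f,b,z),4).tolist() for z in (.013,)],cv2.boundingRect(b))
E
```

```text
{'clock': 5.05, 'position': [0.5646, -0.1195, 0.1604], 'tool_rot': [3.1415, 0.0017, 3.094], 'grip_width': 0.0433, 'finger_force': 40.8275, 'force': [-1.6765, 0.1601, -0.4326], 'qpos': [0.6318, 0.634, -0.7637, 1.7697, 0.5269, 0.9521, 1.1732]}
[ 0.48501244 -0.11704057  0.30299359]
red [[0.6463, -0.1246, 0.2805, 0.1019, -2.7731]] (198, 116, 106, 233)
yellow [[0.635, -0.0357, 0.1462, 0.0593, -2.9419]] (305, 169, 64, 124)
green [[0.644, 0.0477, 0.1559, 0.0595, -2.9859]] (378, 169, 75, 131)
green [[0.4356, -0.0892, 0.1461, 0.0466, 87.2329]] (196, 0, 171, 61)
```

View pics/w2.png

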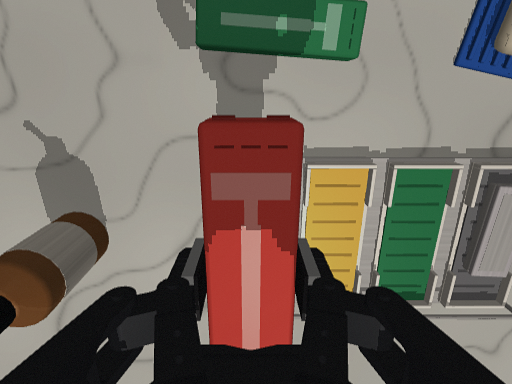

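The wrist view shows the red case held straight. The green slot at (415,235) and yellow slot at (338,230) are fully in view, and the pump at (60,270) is clear. Combining the three cameras, the slots are at red (.634,-.120), yellow (.638,-.036) and green (.642,.048), with yaw -0.049.

>>> arm_command:
  commands:
    - [[20, 0, 0], 0, 1]
    - [[20, 0, 0], 0, 1]
    - [[20, 0, 0], 0, 1]
    - [[9.5, -0.5, 0], 0, 1]
    - [[0, 0, -20], 0, 1]
    - [[0, 0, -30], 0, 1]
    - [[0, 0, -30], 0, 1]
    - [[0, 0, -25], 0, 1]
    - [[0, 0, -15], 0, 1]
    - [[0, 0, -10], 0, 1]
    - [[0, 0, -5], 0, 1]
    - [[0, 0, -3], 0, 1]
    - [[0, 0, -2], 0, 1]
    - [[0, 0, -1], 0, 1]
    - [[0, 0, 0], 0, 1]
    - [[0, 0, 0], 0, 1]

```text
clock: 6.7
position: [0.6324, -0.1202, 0.0186]
tool_rot: [-3.142, 0.0, 3.094]
force: [-0.5, -1.2, -0.4]
grip_width: 0.0431
finger_force: 40.8
```

>>> arm_command:
  commands:
    - [[1, 0, -1], 0, 1]
    - [[0, 0, -1], 0, 1]
    - [[0, 0, 0], 0, 1]

```text
clock: 7.0
position: [0.6329, -0.1203, 0.0182]
tool_rot: [-3.14, -0.001, 3.094]
force: [-17.9, -0.5, 35.2]
grip_width: 0.0432
finger_force: 45.0
```

>>> arm_command:
  commands:
    - [[0, 0, 1], 0, 1]
    - [[0, 0, 0], 0, 0.2]
    - [[0, 0, 0], 0, -0.2]
    - [[0, 0, 0], 0, -0.5]
    - [[0, 0, 0], 0, -0.5]
    - [[0, 0, 0], 0, -0.5]
    - [[0, 0, 10], 0, -0.5]
    - [[0, 0, 30], 0, -0.5]
    - [[0, 0, 40], 0, -0.5]
    - [[0, 0, 40], 0, -0.5]
    - [[0, 0, 40], 0, -0.5]

```text
clock: 8.1
position: [0.6331, -0.12, 0.1797]
tool_rot: [3.141, 0.0, 3.094]
force: [0.4, -0.5, 1.5]
grip_width: 0.0638
finger_force: 0.0
```

```bash
python3 - <<'E'
from h import *
st()
f=snap('wrist','w3'); g=snap('top','top3')
for n,f in(('w',f),('t',g)):
 for c in H:
  for b in blobs(f,c,100): print(n,c,[np.round(rect(f,b,z),4).tolist() for z in (.013,.026,.039)],cv2.boundingRect(b))
E
```

```text
{'clock': 8.1, 'position': [0.6331, -0.12, 0.1797], 'tool_rot': [3.1414, 0.0003, 3.0942], 'grip_width': 0.0638, 'finger_force': 0.0, 'force': [0.3827, -0.479, 1.5192], 'qpos': [0.5655, 0.7071, -0.75, 1.5674, 0.5264, 1.078, 1.2046]}
w red [[0.6361, -0.1199, 0.1608, 0.0592, -2.8493], [0.6327, -0.1198, 0.154, 0.0567, -2.8493], [0.6292, -0.1197, 0.1473, 0.0542, -2.8493]] (223, 95, 60, 147)
w yellow [[0.6389, -0.0359, 0.1584, 0.0595, -2.9571], [0.6353, -0.0394, 0.1517, 0.057, -2.9571], [0.6318, -0.0428, 0.1451, 0.0545, -2.9571]] (300, 95, 68, 145)
w green [[0.6435, 0.0481, 0.1575, 0.0591, -2.9761], [0.6397, 0.0411, 0.1509, 0.0566, -2.9761], [0.6359, 0.0341, 0.1443, 0.0541, -2.9761]] (375, 96, 77, 144)
t red [[0.6385, -0.12, 0.1543, 0.055, -1.7509], [0.6341, -0.118, 0.1526, 0.0544, -1.7509], [0.6298, -0.1161, 0.1509, 0.0538, -1.7509]] (299, 129, 17, 44)
t yellow [[0.4563, 0.3263, 0.1407, 0.0466, -79.8677], [0.4539, 0.3234, 0.1392, 0.0461, -79.8677], [0.4515, 0.3205, 0.1377, 0.0456, -79.8677]] (153, 194, 43, 20)
t yellow [[0.6394, -0.0332, 0.154, 0.0573, -1.4681], [0.635, -0.0322, 0.1523, 0.0566, -1.4681], [0.6306, -0.0312, 0.1507, 0.056, -1.4681]] (273, 129, 18, 44)
t green [[0.4324, -0.0893, 0.1345, 0.0417, 83.1633], [0.4303, -0.0877, 0.133, 0.0412, 83.1633], [0.4282, -0.0861, 0.1316, 0.0408, 83.1633]] (280, 203, 41, 16)
t green [[0.6436, 0.0495, 0.1478, 0.051, -2.7757], [0.6392, 0.0496, 0.1462, 0.0504, -2.7757], [0.6348, 0.0497, 0.1446, 0.0499, -2.7757]] (249, 129, 17, 42)
```

View pics/w3.png

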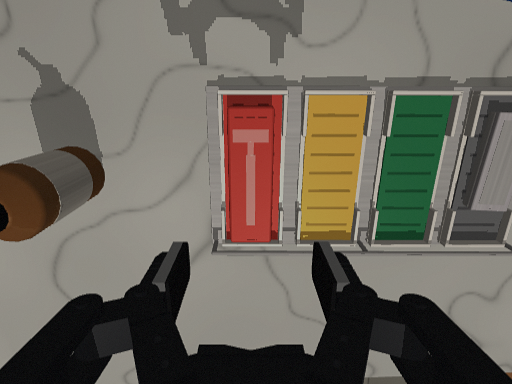

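```bash
python3 - <<'E'
from h import *
f=load('w3')
im=f['image'][80:260,200:300,::-1]; cv2.imwrite('pics/c3.png',cv2.resize(im,(333,600),interpolation=cv2.INTER_CUBIC))
E
```

```text
(no output)
```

View pics/c3.png

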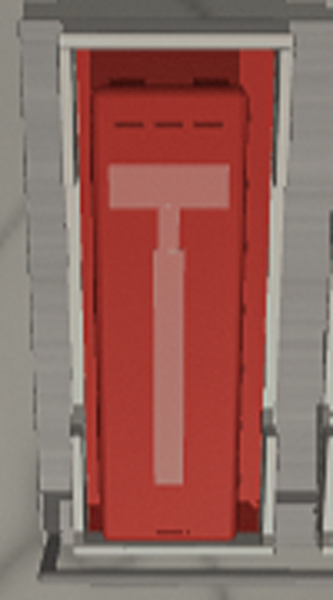

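```bash
python3 - <<'E'
from h import *
f=load('w3')
P=lambda u,v,z:atz(f,200+u/3.33,80+v/3.33,z).round(4)
print('case ends',P(170,88,.039),P(165,538,.039),'sides',P(95,310,.039),P(240,310,.039))
print('lip ends',P(175,49,.022),P(172,547,.022),'liner sides mid',P(82,310,.013),P(265,310,.013))
E
```

```text
case ends [ 0.5656 -0.1174  0.039 ] [ 0.7033 -0.1256  0.039 ] sides [ 0.6274 -0.1425  0.039 ] [ 0.6295 -0.0998  0.039 ]
lip ends [ 0.5556 -0.1154  0.022 ] [ 0.7158 -0.1238  0.022 ] liner sides mid [ 0.634  -0.1489  0.013 ] [ 0.6368 -0.0901  0.013 ]
```

The red case is centred in its slot to about 1.5 mm, lid up (crop: case spans (95–242, 88–538) inside the lips). Next is the green case.

>>> arm_command:
  commands:
    - [[-17, 2.6, 0], -0.137, -0.5]
    - [[-17, 2.6, 0], -0.137, -0.5]
    - [[-17, 2.6, 0], -0.137, -0.5]
    - [[-17, 2.6, 0], -0.137, -0.5]
    - [[-17, 2.6, 0], -0.137, -0.5]
    - [[-17, 2.6, 0], -0.137, -0.5]
    - [[-17, 2.6, 0], -0.137, -0.5]
    - [[-17, 2.6, 0], -0.137, -0.5]
    - [[-17, 2.6, 0], -0.137, -0.5]
    - [[-17, 2.6, 0], -0.137, -0.5]
    - [[-17, 2.6, 0], -0.137, -0.5]
    - [[-16, 2.6, 0], -0.137, -0.5]
    - [[0, 0, 0], 0, -0.5]
    - [[0, 0, 0], 0, -0.5]

```text
clock: 9.6
position: [0.4307, -0.089, 0.1777]
tool_rot: [3.141, 0.0, 1.453]
force: [0.2, -0.1, 0.2]
grip_width: 0.0643
finger_force: 0.0
```

```bash
python3 - <<'E'
from h import *
st(); meas('wrist','w4','green',(.013,.026))
E
```

```text
{'clock': 9.6, 'position': [0.4307, -0.089, 0.1777], 'tool_rot': [3.1406, 0.0002, 1.4525], 'grip_width': 0.0643, 'finger_force': 0.0, 'force': [0.1999, -0.0679, 0.1561], 'qpos': [0.4261, 0.3337, -0.4351, 2.1052, 0.2063, 0.7415, -0.259]}
wrist green 0.013 [ 4.31600e-01 -9.20000e-02  1.44900e-01  4.49000e-02  8.31235e+01] (228, 104, 45, 133)
wrist green 0.026 [ 4.32000e-01 -8.85000e-02  1.38700e-01  4.30000e-02  8.31235e+01] (228, 104, 45, 133)
wrist green 0.013 [ 0.6268  0.0323  0.1233  0.0306 -6.818 ] (379, 0, 133, 39)
wrist green 0.026 [ 0.619   0.0305  0.1181  0.0293 -6.818 ] (379, 0, 133, 39)
```

View pics/w4.png

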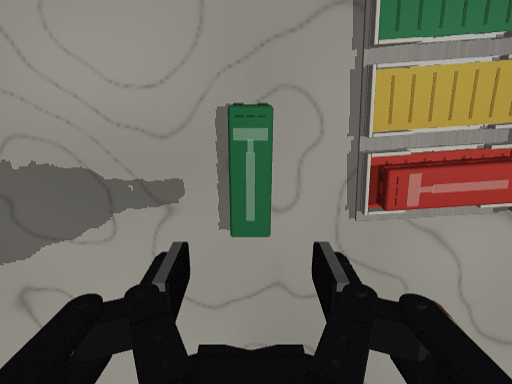

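The wrist view shows the green case at (250,170), clear of the rack. It measures (.432,-.0885) with yaw 1.451.

>>> arm_command:
  commands:
    - [[1.3, 0.5, -20], 0, -0.5]
    - [[0, 0, -30], 0, -0.5]
    - [[0, 0, -30], 0, -0.5]
    - [[0, 0, -30], 0, -0.5]
    - [[0, 0, -25], 0, -0.5]
    - [[0, 0, -18], 0, -0.5]
    - [[0, 0, -10], 0, -0.5]
    - [[0, 0, -6], 0, -0.5]
    - [[0, 0, -3], 0, -0.5]
    - [[0, 0, 0], 0, -0.5]
    - [[0, 0, 0], 0, 1]
    - [[0, 0, 0], 0, 1]
    - [[0, 0, 0], 0, 1]
    - [[0, 0, 0], 0, 1]
    - [[0, 0, 0], 0, 1]

```text
clock: 11.15
position: [0.432, -0.0887, 0.006]
tool_rot: [3.14, 0.0, 1.45]
force: [-0.9, 0.9, 7.3]
grip_width: 0.0431
finger_force: 39.9
```

>>> arm_command:
  commands:
    - [[0, 0, 15], 0, 1]
    - [[0, 0, 30], 0, 1]
    - [[0, 0, 40], 0, 1]
    - [[0, 0, 40], 0, 1]
    - [[0, 0, 30], 0, 1]
    - [[8, 11.4, 0], 0.137, 1]
    - [[8, 11.4, 0], 0.137, 1]
    - [[8, 11.4, 0], 0.137, 1]
    - [[8, 11.4, 0], 0.137, 1]
    - [[8, 11.4, 0], 0.137, 1]
    - [[8, 11.4, 0], 0.137, 1]
    - [[23, 11.4, 0], 0.137, 1]
    - [[23, 11.4, 0], 0.137, 1]
    - [[28, 11.4, 0], 0.137, 1]
    - [[28, 11.4, 0], 0.137, 1]
    - [[28, 11.4, 0], 0.137, 1]
    - [[28, 11.4, 0], 0.137, 1]
    - [[5, 0, 0], 0, 1]
    - [[0, 0, 0], 0, 1]
    - [[0, 0, 0], 0, 1]

```text
clock: 13.15
position: [0.6419, 0.0477, 0.1604]
tool_rot: [-3.141, -0.0, 3.092]
force: [-1.3, 0.4, -0.6]
grip_width: 0.0431
finger_force: 41.7
```

>>> arm_command:
  commands:
    - [[1, 0.5, -20], 0, 1]
    - [[0, 0, -30], 0, 1]
    - [[0, 0, -30], 0, 1]
    - [[0, 0, -25], 0, 1]
    - [[0, 0, -15], 0, 1]
    - [[0, 0, -10], 0, 1]
    - [[0, 0, -5], 0, 1]
    - [[0, 0, -3], 0, 1]
    - [[0, 0, -2], 0, 1]
    - [[0, 0, -1], 0, 1]
    - [[0, 0, 0], 0, 1]
    - [[0, 0, 0], 0, 1]

```text
clock: 14.35
position: [0.6437, 0.0487, 0.0196]
tool_rot: [3.142, 0.0, 3.094]
force: [0.9, -0.3, -1.0]
grip_width: 0.0431
finger_force: 41.7
```

>>> arm_command:
  commands:
    - [[0, 0, -0.5], 0, 1]
    - [[0, 0, 0], 0, 1]

```text
clock: 14.55
position: [0.6438, 0.0487, 0.0191]
tool_rot: [-3.142, 0.0, 3.094]
force: [-1.7, -0.6, 4.9]
grip_width: 0.0434
finger_force: 42.3
```

>>> arm_command:
  commands:
    - [[0, 0, 0], 0, 0.2]
    - [[0, 0, 0], 0, -0.2]
    - [[0, 0, 0], 0, -0.5]
    - [[0, 0, 0], 0, -0.5]
    - [[0, 0, 0], 0, -0.5]
    - [[0, 0, 10], 0, -0.5]
    - [[0, 0, 30], 0, -0.5]
    - [[0, 0, 40], 0, -0.5]
    - [[0, 0, 40], 0, -0.5]
    - [[0, 0, 40], 0, -0.5]
    - [[0, 0, 0], 0, -0.5]

```text
clock: 15.65
position: [0.6456, 0.0496, 0.1848]
tool_rot: [3.14, 0.007, 3.094]
force: [0.9, 0.4, -0.9]
grip_width: 0.064
finger_force: 0.0
```

```bash
python3 - <<'E'
from h import *
st(); f=snap('wrist','w5')
print(rect(f,max(blobs(f,'yellow'),key=cv2.contourArea),.013))
E
```

```text
{'clock': 15.65, 'position': [0.6456, 0.0496, 0.1848], 'tool_rot': [3.1403, 0.0073, 3.0937], 'grip_width': 0.064, 'finger_force': 0.0, 'force': [0.8972, 0.377, -0.8717], 'qpos': [0.3282, 0.7174, -0.7995, 1.5592, 0.5597, 1.098, 0.9176]}
(0.6384930610656738, -0.03574797138571739, 0.15774525701999664, 0.05930464342236519, -2.9446487426757812)
```

View pics/w5.png

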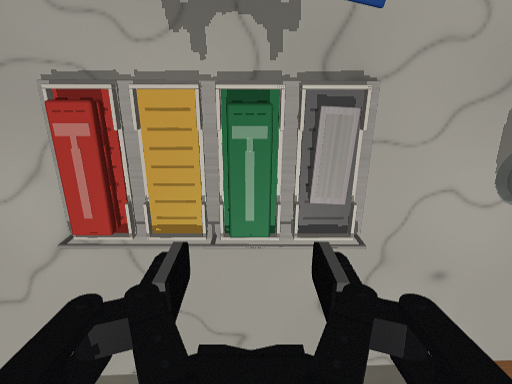

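>>> arm_command:
  commands:
    - [[-30, 20, 0], -0.135, -0.5]
    - [[-30, 20, 0], -0.135, -0.5]
    - [[-25, 25, 0], -0.135, -0.5]
    - [[-25, 30, 0], -0.135, -0.5]
    - [[-20, 30, 0], -0.135, -0.5]
    - [[-20, 30, 0], -0.135, -0.5]
    - [[-20, 30, 0], -0.135, -0.5]
    - [[-19, 30, 0], -0.135, -0.5]
    - [[0, 30, 0], -0.135, -0.5]
    - [[0, 30, 0], -0.133, -0.5]
    - [[0, 0, 0], 0, -0.5]
    - [[0, 0, 0], 0, -0.5]

```text
clock: 16.9
position: [0.4539, 0.3239, 0.1782]
tool_rot: [-3.141, 0.001, 1.748]
force: [-1.0, -0.5, -1.0]
grip_width: 0.0638
finger_force: 0.0
```

```bash
python3 - <<'E'
from h import *
st(); meas('wrist','w6','yellow',(.013,.026))
E
```

```text
{'clock': 16.9, 'position': [0.4539, 0.3239, 0.1782], 'tool_rot': [-3.1405, 0.0007, 1.7483], 'grip_width': 0.0638, 'finger_force': 0.0, 'force': [-1.0284, -0.5275, -0.9811], 'qpos': [-0.3375, 0.5257, -0.5377, 1.8113, 0.3349, 0.8973, -0.8502]}
wrist yellow 0.013 [2.68000e-01 3.18200e-01 6.11000e-02 3.46000e-02 6.64223e+01] (45, 120, 43, 59)
wrist yellow 0.026 [2.75300e-01 3.21800e-01 5.85000e-02 3.32000e-02 6.64223e+01] (45, 120, 43, 59)
wrist yellow 0.013 [ 4.56600e-01  3.22400e-01  1.45900e-01  4.52000e-02 -8.01902e+01] (230, 102, 45, 134)
wrist yellow 0.026 [ 4.55900e-01  3.25700e-01  1.39700e-01  4.33000e-02 -8.01902e+01] (230, 102, 45, 134)
```

View pics/w6.png

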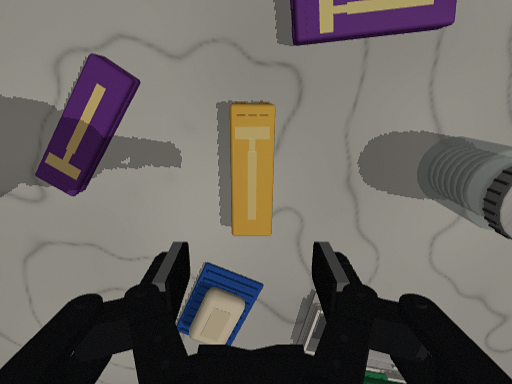

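The previous view shows the green case centred in its slot, lid up, with the tin untouched. This one shows the yellow case at (252,170), with the purple look-alikes at (85,120) and (370,15) well clear. It measures (.4559,.3257) with yaw 1.742.

>>> arm_command:
  commands:
    - [[2, 1.8, -20], -0.006, -0.5]
    - [[0, 0, -30], 0, -0.5]
    - [[0, 0, -30], 0, -0.5]
    - [[0, 0, -30], 0, -0.5]
    - [[0, 0, -25], 0, -0.5]
    - [[0, 0, -18], 0, -0.5]
    - [[0, 0, -10], 0, -0.5]
    - [[0, 0, -6], 0, -0.5]
    - [[0, 0, -3], 0, -0.5]
    - [[0, 0, 0], 0, -0.5]
    - [[0, 0, 0], 0, 1]
    - [[0, 0, 0], 0, 1]
    - [[0, 0, 0], 0, 1]
    - [[0, 0, 0], 0, 1]
    - [[0, 0, 0], 0, 1]

```text
clock: 18.45
position: [0.457, 0.3257, 0.0076]
tool_rot: [3.141, -0.0, 1.74]
force: [-0.2, -1.4, 6.1]
grip_width: 0.0433
finger_force: 40.6
```

>>> arm_command:
  commands:
    - [[0, 0, 15], 0, 1]
    - [[0, 0, 30], 0, 1]
    - [[0, 0, 40], 0, 1]
    - [[0, 0, 40], 0, 1]
    - [[0, 0, 30], 0, 1]
    - [[0, -20, 0], 0.1, 1]
    - [[0, -30, 0], 0.12, 1]
    - [[0, -30, 0], 0.12, 1]
    - [[0, -30, 0], 0.12, 1]
    - [[0, -30, 0], 0.12, 1]
    - [[0, -30, 0], 0.12, 1]
    - [[20, -30, 0], 0.12, 1]
    - [[20, -30, 0], 0.12, 1]
    - [[25, -30, 0], 0.12, 1]
    - [[25, -30, 0], 0.12, 1]
    - [[25, -30, 0], 0.12, 1]
    - [[25, -30, 0], 0.052, 1]
    - [[25, -12, 0], 0, 1]
    - [[17, 0, 0], 0, 1]
    - [[0, 0, 0], 0, 1]

```text
clock: 20.45
position: [0.6399, -0.037, 0.1627]
tool_rot: [3.141, 0.001, 3.091]
force: [-1.0, 1.6, -0.4]
grip_width: 0.0429
finger_force: 41.3
```

>>> arm_command:
  commands:
    - [[0, 0, 0], 0, 1]

```text
clock: 20.55
position: [0.6382, -0.0362, 0.1625]
tool_rot: [3.142, 0.0, 3.092]
force: [0.5, -0.6, -0.3]
grip_width: 0.0434
finger_force: 41.3
```

>>> arm_command:
  commands:
    - [[0.5, 0, -20], 0, 1]
    - [[0, 0, -30], 0, 1]
    - [[0, 0, -30], 0, 1]
    - [[0, 0, -25], 0, 1]
    - [[0, 0, -15], 0, 1]
    - [[0, 0, -10], 0, 1]
    - [[0, 0, -5], 0, 1]
    - [[0, 0, -3], 0, 1]
    - [[0, 0, -2], 0, 1]
    - [[0, 0, -1], 0, 1]
    - [[0, 0, -0.5], 0, 1]
    - [[0, 0, 0], 0, 1]

```text
clock: 21.75
position: [0.6393, -0.0365, 0.0206]
tool_rot: [-3.142, 0.0, 3.092]
force: [0.2, -0.7, 1.7]
grip_width: 0.0431
finger_force: 41.5
```

>>> arm_command:
  commands:
    - [[0, 0, -0.5], 0, 1]
    - [[0, 0, 0], 0, 1]

```text
clock: 21.95
position: [0.6393, -0.0365, 0.0206]
tool_rot: [-3.141, 0.001, 3.092]
force: [-4.6, -0.7, 11.6]
grip_width: 0.0429
finger_force: 42.6
```

Contact. I'll release, rise and back away towards the base so the top view is clear.

>>> arm_command:
  commands:
    - [[0, 0, 0], 0, 0.2]
    - [[0, 0, 0], 0, -0.2]
    - [[0, 0, 0], 0, -0.4]
    - [[0, 0, 0], 0, -0.4]
    - [[0, 0, 0], 0, -0.4]
    - [[0, 0, 10], 0, -0.4]
    - [[0, 0, 30], 0, -0.4]
    - [[0, 0, 40], 0, -0.4]
    - [[0, 0, 40], 0, -0.4]
    - [[0, 0, 40], 0, -0.4]
    - [[0, 0, 20], 0, -0.4]
    - [[0, 0, 0], 0, -0.4]
    - [[0, 0, 0], 0, -0.4]

```text
clock: 23.25
position: [0.639, -0.0366, 0.2002]
tool_rot: [-3.141, 0.001, 3.092]
force: [0.1, -0.6, -0.3]
grip_width: 0.0594
finger_force: 0.0
```

```bash
python3 - <<'E'
from h import *
st(); f=snap('wrist','w7'); snap('top','top7')
im=f['image'][60:260,60:400,::-1]; cv2.imwrite('pics/c7.png',cv2.resize(im,None,fx=2.3,fy=2.3,interpolation=cv2.INTER_CUBIC))
g=load('top7')['image'][110:270,105:405,::-1]; cv2.imwrite('pics/c7t.png',cv2.resize(g,None,fx=2.6,fy=2.6,interpolation=cv2.INTER_CUBIC))
E
```

```text
{'clock': 23.25, 'position': [0.639, -0.0366, 0.2002], 'tool_rot': [-3.1412, 0.0005, 3.0917], 'grip_width': 0.0594, 'finger_force': 0.0, 'force': [0.0576, -0.6074, -0.2726], 'qpos': [0.4764, 0.6973, -0.8203, 1.5598, 0.5476, 1.1266, 1.0533]}
```

View pics/c7.png

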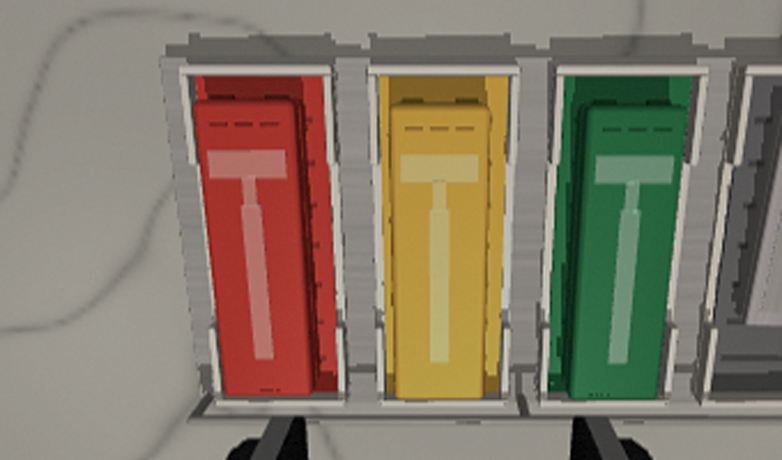

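View pics/c7t.png

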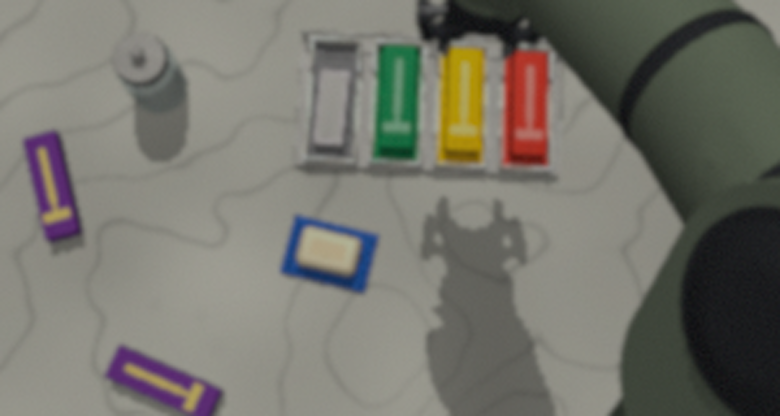

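All three cases lie flat, lid up, in their own slots (crop: red (255,245), yellow (440,250), green (628,250)). The tin, soap and jar have not moved. I'll do a quick numeric check of the centring.

```bash
python3 - <<'E'
from h import *
f=load('w7')
P=lambda u,v,z:atz(f,60+u/2.3,60+v/2.3,z)[:2]*1000
for n,c,s in(('red',[(247,99),(266,396),(203,250),(301,250)],[(258,76),(280,402),(200,250),(333,250)]),('yel',[(440,103),(440,399),(392,250),(487,250)],[(443,76),(442,404),(381,250),(505,250)]),('gre',[(636,105),(613,400),(574,250),(674,250)],[(632,76),(606,404),(551,250),(681,250)])):
    a=[P(*p,.039) for p in c]; b=[P(*p,.022) for p in s[:2]]+[P(*p,.013) for p in s[2:]]
    print(n,'case x',(a[0][0]+a[1][0])/2,'y',(a[2][1]+a[3][1])/2,'len',a[1][0]-a[0][0],a[3][1]-a[2][1],'slot x',(b[0][0]+b[1][0])/2,'y',(b[2][1]+b[3][1])/2,'len',b[1][0]-b[0][0],b[3][1]-b[2][1])
E
```

```text
red case x 634.5753382611172 y -122.23102414474712 len 139.01367934150664 44.57642977715041 slot x 635.9130875928488 y -122.62983790684636 len 160.0707298200656 65.67452108963809
yel case x 640.4572740464962 y -36.934050909572036 len 139.1769324494261 43.22246522530963 slot x 640.7163422778262 y -35.46541017832796 len 161.32515747148057 61.24454608514958
gre case x 645.4239833947393 y 47.0187498666954 len 138.98223917030043 45.50833596547283 slot x 645.0207546703266 y 49.99042183804625 len 161.39938254885044 64.22255334553766
```

```bash
python3 -c "
from h import *
print(ticket.job_done())"
```

```text
the job is handed in; nothing more can be done
None
```

The red, yellow and green razor cases each lie flat, lid up, within about 3 mm of the middle of their own-colour slots; the final pictures show the tin, soap saver and jar still in place (the arm hid the pump bottle, last seen standing and clear), and the job was handed in at about 23 s.

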